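# Set both iris dampers of the laundry extract fan to their marks

### The job

The air dampers on the laundry's extract fan box have to be balanced: with the fingertips, gently push the lever of each of the two dampers round its scale until the lever's bar lies centred over that damper's red clip, and leave both there. Do not pinch the lever grips or force them, and leave everything else on the box and the counter where it is.

Things in the scene. Friction and masses are not known exactly. Their poses are not given: they have to be found in the camera images.
- fan_box: White sheet-metal extract fan box screwed to the counter, 260 x 620 x 120 mm (x, y, height). Origin: centre of its underside; x is its short side (-x faces the robot), y its long side, z up. Its lid is 120 mm above the counter and carries the two dampers side by side. Position and yaw vary.
- damper_a: Iris air damper fixed upright on the lid; the two are alike, 320 mm apart, either may be the left one. Aluminium drum 188 mm across, face 75 mm above the origin; a steel spigot 125 mm across rises from it to 107 mm. On the face near the rim, towards the robot, a white arc scale with black ticks. Origin: on the axis, on the lid (120 mm above the counter); z up; -x points to the scale's middle.
- damper_a_axis (a point): Point on this damper's vertical turning axis, 205 mm above the counter.
- damper_a_ring: Blue setting ring round the spigot, with its lever. Origin on the axis, 120 mm above the counter; its -x points along the lever. It turns about z only, 0.78 rad (45 degrees) either way from the scale's middle, to end stops. Friction holds it where it is left; about 2 N at the grip moves it.
- damper_a_grip (a point): Middle of the upright blue finger grip at the lever's outer end, outside the drum: 22 mm radially x 10 mm across (the way it is pushed) x 46 mm high. It is 125 mm from the axis and 207 mm above the counter (the grip spans 184 to 230 mm). From it a 4 mm wide blue bar runs in to the ring, just above the drum's face.
- damper_a_pointer (a point): Point on the centre line of the lever's bar over the scale, 86 mm from the axis, at the height of the scale.
- damper_a_mark (a point): Middle of the red setting clip on this damper's scale: a flat red clip 9 mm wide and 16 mm long, over the drum's rim; this point is 86 mm from the axis at the height of the scale. It is clamped tight and stays where it is; the lever's bar passes over it.
- damper_b: Iris air damper fixed upright on the lid; the two are alike, 320 mm apart, either may be the left one. Aluminium drum 188 mm across, face 75 mm above the origin; a steel spigot 125 mm across rises from it to 107 mm. On the face near the rim, towards the robot, a white arc scale with black ticks. Origin: on the axis, on the lid (120 mm above the counter); z up; -x points to the scale's middle.
- damper_b_axis (a point): Point on this damper's vertical turning axis, 205 mm above the counter.
- damper_b_ring: Blue setting ring round the spigot, with its lever. Origin on the axis, 120 mm above the counter; its -x points along the lever. It turns about z only, 0.78 rad (45 degrees) either way from the scale's middle, to end stops. Friction holds it where it is left; about 2 N at the grip moves it.
- damper_b_grip (a point): Middle of the upright blue finger grip at the lever's outer end, outside the drum: 22 mm radially x 10 mm across (the way it is pushed) x 46 mm high. It is 125 mm from the axis and 207 mm above the counter (the grip spans 184 to 230 mm). From it a 4 mm wide blue bar runs in to the ring, just above the drum's face.
- damper_b_pointer (a point): Point on the centre line of the lever's bar over the scale, 86 mm from the axis, at the height of the scale.
- damper_b_mark (a point): Middle of the red setting clip on this damper's scale: a flat red clip 9 mm wide and 16 mm long, over the drum's rim; this point is 86 mm from the axis at the height of the scale. It is clamped tight and stays where it is; the lever's bar passes over it.
- tape_roll: Roll of foil tape lying flat on the fan box lid between the dampers, 96 mm across, 48 mm high. Origin: centre of underside. Leave alone.
- stubby: Stubby screwdriver with an orange handle lying on the lid between the dampers, 95 mm long, 32 mm high; its origin is at its middle, on the lid. Leave alone.
- detergent: Orange detergent bottle standing on the counter at the left, 90 mm across, 240 mm high. Origin: centre of underside. Leave alone.
- sprayer: White spray bottle with a red head standing on the counter at the right, 72 mm across, 204 mm high. Origin: centre of underside. Leave alone.
- tub: Green tub with a clear lid on the counter at the right, 106 x 156 x 64 mm. Origin: centre of underside. Leave alone.
- dose_cup: Blue dosing cup standing on the counter near the robot, at its left, 60 mm across, 50 mm high. Origin: centre of underside. Leave alone.
- torch: Black and yellow pocket torch standing on end on the counter near the robot, at its right, 40 mm across, 130 mm high. Origin: centre of underside. Leave alone.

How it is judged:
By the outcome, as a careful person would: the job done as asked, in the order asked, and still so for the second after the job is handed in, with the robot touching nothing.
It also fails if it takes over 67 s, if anything falls off the work surface, if the arm or the gripper's body presses on something with over 40 N, if the wrist force passes 120 N, or if a joint passes its speed limit or range.

### The arm

A 6-joint arm with a two-finger parallel gripper is mounted at the origin on the work surface. World frame = base frame: x ahead of the robot, y to its left, z up, the work surface at z = 0. Lengths are in m, angles in rad, forces in N, time in s.
With the tool pointing down it reaches from about 0.35 to 0.85 m from the base axis. Payload 8.1 kg.
Tool frame: the origin (TCP) lies midway between the tips of the shut fingers; the grasp point (between the pads) lies 19 mm behind it (robot.grip_point_offset is the distance from the TCP to the grasp point, in m); z points along the fingers, y is the line along which they close (so a half turn about z gives the same grasp; the last joint's range is limited). The gripper opens to 93 mm and grips with 3 to 60 N. Pads are 15 mm wide; open, the fingers measure 128 mm over their backs; the gripper's body (75 mm by 188 mm) begins 65 mm behind the grasp point.
Start: joints at [1.031, 0.13, 1.488, -0, 1.523, -0.085], TCP at [0.264, 0.539, 0.219] pointing down, gripper open.
Joint ranges: [-2.96, 2.96], [-0.89, 2.26], [0.02, 2.5], [-1.34, 4.48], [0, 2.73], [-2.66, 2.66]. Speed limits (rad/s): [2.39, 2.39, 2.79, 3.14, 3.14, 3.14].

### API

Orientations are given as a rotation vector (axis times angle).
In Python, from plant import robot, read_camera, job gives the robot as it stands.
- The arm moves only by the shell command python3 -m inch 'ROWS' [FORCE]. ROWS is JSON, one flat list of numbers, 5 for each row, row after row: the shift along the world's x, y, z in mm, then the turn about the world's z in degrees, then the opening in per cent of the stroke, from 0 (shut) to 100 (fully open). In form: [dx, dy, dz, yaw, hand, dx, dy, dz, yaw, hand, ...]. A call has 1 to 10 rows; each row is the pose to reach, as a shift and turn from the pose commanded when the call began; what a row does not reach only later rows make up. A row lasts 1/12 s, in which the tool goes at most 41.7 mm and 7.16 degrees, less where a joint would pass 70% of its speed; a pose out of reach is approached as far as the arm can. A call with a gripper value outside its range is refused whole. The fingers move at their own pace and stop on an object; FORCE is the grip in N (left out, the last holds). Time passes only in rows, so rows that repeat a pose let the fingers close. It gives the time, the measured TCP pose, the force, the opening and the grip force at its end, in the units of the state.
- robot.read_state(): the state, without advancing time (a new reading comes with each control period).
- read_camera(name): name is "scene" or "top" or "wrist"; returns a dict with "image" (384x512x3 uint8, blue, green, red), "K" (3x3 intrinsics, pixels), "extrinsics" (4x4, takes a point from world to camera coordinates); the wrist camera has in their place "mount" (4x4, takes a point from camera to tool coordinates, whose origin is the TCP and whose axes are the flange's). Camera axes: x right, y down, z forward; pixel columns grow to the right and rows downward; lengths in m; the calibration is good to about 2 mm. A picture is of the moment at which its call begins: read the wrist's pose just before it. There is no depth.
- job.close_job(): hands the job in; it is judged then, once.
The state is a dict: "t": time; "q": joint angles; "dq": joint speeds; "joint_torque": joint torques, N m; "tool_pos": TCP position; "orientation": TCP orientation; "force": force on the tool from outside, world axes, zero at the start; "wrist_torque": the same for the moment, N m; "opening": finger opening in m; "gripper_force": force on a finger pad.
Only numpy, scipy, OpenCV 4.12 (cv2) and the standard library are available. Lean on these libraries where they do the work, as an engineer would, in place of code of your own. Each camera call takes 0.05 s, during which the arm holds its last target. There are 200 camera calls.

## Working session

There is one attempt and no reset: what is moved stays moved. The work goes in short steps, Python scripts to look and compute and a shell command to move; the robot and the scene stay as the last step left them, time stands still between calls to the robot, and variables do not carry over. Pictures are saved under pics/ and viewed, at most 10 in all, crops included, and the job is handed in when it is done.

```bash
mkdir -p pics; ls
python3 - <<'E'
from plant import robot, read_camera
import cv2,numpy as np
for n in("top","scene"):
    c=read_camera(n); cv2.imwrite(f"pics/{n}0.png",c["image"]); print(n,c["K"].tolist(),np.round(c["extrinsics"],4).tolist())
s=robot.read_state();print(s["t"],s["tool_pos"],s["orientation"],s["opening"])
E
```

```text
pics
top [[426.463481136597, 0.0, 251.30267961170733], [0.0, 426.463481136597, 190.15261824277547], [0.0, 0.0, 1.0]] [[0.0163, -0.9999, 0.0054, -0.0257], [-0.9886, -0.0169, -0.1496, 0.5267], [0.1497, -0.0028, -0.9887, 1.6147], [0.0, 0.0, 0.0, 1.0]]
scene [[463.68921075603424, 0.0, 256.1449627845697], [0.0, 463.68921075603424, 193.28154947422578], [0.0, 0.0, 1.0]] [[-0.3737, 0.9275, -0.0053, 0.1847], [0.6172, 0.2444, -0.7478, -0.2008], [-0.6923, -0.2828, -0.6639, 1.8759], [0.0, 0.0, 0.0, 1.0]]
0.1 [0.26326854 0.53857607 0.2176867 ] [-7.08069356e-01 -3.06020888e+00  2.52578081e-03] 0.09289621320096725
```

View pics/top0.png

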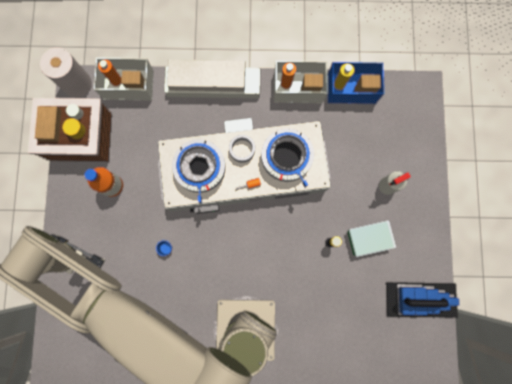

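View pics/scene0.png

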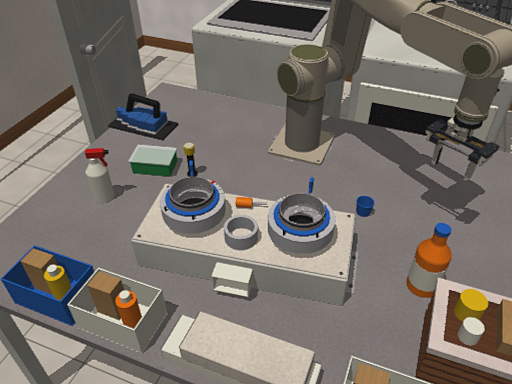

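The top view shows the left damper at about (199,167) with its lever near (199,200), and the right damper at about (287,154) with its lever near (305,183). The tape and the orange stubby lie between them. I'll enlarge it and measure.

```bash
cat > h.py <<'E'
import numpy as np, cv2
from plant import robot, read_camera
from scipy.spatial.transform import Rotation as R
def cam(n):
    s=robot.read_state(); c=read_camera(n)
    if n=="wrist":
        T=np.eye(4);T[:3,:3]=R.from_rotvec(s["orientation"]).as_matrix();T[:3,3]=s["tool_pos"]
        E=np.linalg.inv(T@c["mount"])
    else: E=c["extrinsics"]
    return c["image"],c["K"],np.array(E)
def ray(uv,K,E,z):
    uv=np.atleast_2d(uv).astype(float)
    d=np.c_[uv,np.ones(len(uv))]@np.linalg.inv(K).T@E[:3,:3]
    o=-E[:3,:3].T@E[:3,3]
    return o+d*((z-o[2])/d[:,2])[:,None]
def proj(p,K,E):
    q=np.atleast_2d(p)@E[:3,:3].T+E[:3,3]; q=q@K.T; return q[:,:2]/q[:,2:]
def mask(im,col):
    h=cv2.cvtColor(im,cv2.COLOR_BGR2HSV); H,S,V=[h[...,i].astype(int) for i in range(3)]
    if col=="blue": return ((H>100)&(H<128)&(S>120)&(V>60)).astype(np.uint8)
    return (((H<6)|(H>172))&(S>120)&(V>80)).astype(np.uint8)
E
python3 - <<'E'
from h import *
im,K,E=cam("top")
cv2.imwrite("pics/c1.png",cv2.resize(im[115:225,150:340],None,fx=4,fy=4,interpolation=cv2.INTER_CUBIC))
for col,a in(("blue",8),("red",2)):
    n,l,st,ce=cv2.connectedComponentsWithStats(mask(im,col))
    for i in range(1,n):
        if st[i,4]>=a and 150<ce[i,0]<340 and 115<ce[i,1]<225: print(col,st[i].tolist(),ce[i].round(1),ray(ce[i],K,E,.195).round(3))
im,K,E=cam("wrist");print(K.tolist(),E.round(3).tolist())
print(proj(ray([[199,165],[287,152]],*cam("top")[1:],.2),K,E))
E
```

```text
blue [267, 133, 42, 41, 296] [286.1 157.3] [[ 0.624 -0.138  0.195]]
blue [177, 144, 42, 44, 310] [199.1 167.6] [[0.581 0.17  0.195]]
blue [304, 181, 3, 5, 10] [304.8 183.1] [[ 0.532 -0.204  0.195]]
blue [198, 195, 3, 7, 17] [199.1 198.1] [[0.472 0.166 0.195]]
red [280, 175, 2, 5, 8] [280.6 177.4] [[ 0.551 -0.119  0.195]]
red [206, 186, 3, 4, 7] [207.1 187.6] [[0.51  0.139 0.195]]
[[326.88850715016406, 0.0, 255.01075867102523], [0.0, 326.88850715016406, 193.95934434590245], [0.0, 0.0, 1.0]] [[0.44, 0.898, 0.001, -0.6], [0.862, -0.423, 0.279, -0.032], [0.251, -0.122, -0.96, 0.391], [0.0, 0.0, 0.0, 1.0]]
[[  66.42616364  655.8979693 ]
 [-129.63454676  746.33869178]]
```

View pics/c1.png

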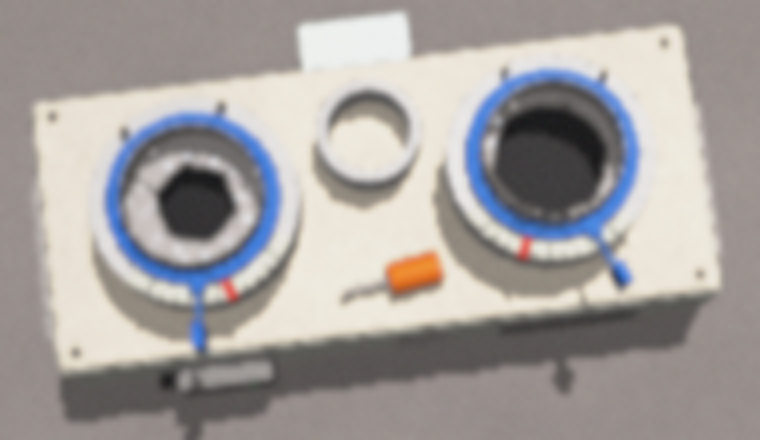

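The left lever has its red clip about 20° to its right, at crop (230,290). The right lever has its clip about 45° to its left, at crop (525,248). I'll hover the wrist camera over both dampers.

```bash
python3 -m inch '[0,0,40,3,40, 0,-30,80,8,40, 20,-60,120,14,40, 40,-100,160,20,40, 60,-140,160,26,40, 80,-180,160,26,40, 100,-220,160,26,40, 120,-260,160,26,40, 140,-300,160,26,40, 157,-335,160,26,40]'
python3 -m inch '[0,-40,0,0,40, 0,-80,0,0,40, 0,-120,0,0,40, 0,-150,0,0,40, 0,-155,0,0,40, 0,-155,0,0,40, 0,-155,0,0,40, 0,-155,0,0,40, 0,-155,0,0,40, 0,-155,0,0,40]'
cat > m.py <<'E'
import sys
from h import *
from scipy.optimize import least_squares
im,K,E=cam("wrist"); s=robot.read_state(); print(s["t"],s["tool_pos"].round(4),s["orientation"].round(3),s["opening"],s["force"].round(1),s["q"].round(2))
cv2.imwrite(f"pics/{sys.argv[1]}.png",im)
for col,a in(("blue",30),("red",8)):
    n,l,st,ce=cv2.connectedComponentsWithStats(mask(im,col))
    for i in range(1,n):
        if st[i,4]>=a: print(col,st[i].tolist(),ce[i].round(1),ray(ce[i],K,E,.1955).round(4))
E
python3 m.py w1
```

```text
t: 1.08
tool_pos: [0.4018, 0.241, 0.3786]
orientation: [0.001, 3.141, 0.0]
force: [1.1, 0.6, -0.5]
opening: 0.0376
gripper_force: 0.0
t: 1.92
tool_pos: [0.4013, 0.0889, 0.3781]
orientation: [0.002, -3.141, -0.0]
force: [-0.5, -0.1, -0.5]
opening: 0.0372
gripper_force: 0.0
1.9667 [0.4013 0.0888 0.3782] [ 1.000e-03 -3.141e+00 -0.000e+00] 0.03715770721066921 [-0.2  0.1 -0.4] [ 0.09 -0.39  1.68  0.    1.86 -1.48]
blue [385, 60, 49, 44, 1576] [409.9  82.1] [[0.3076 0.2462 0.1955]]
blue [317, 220, 16, 32, 307] [325.1 235.5] [[0.4755 0.1704 0.1955]]
blue [0, 266, 29, 35, 308] [ 16.2 279.8] [[ 0.5328 -0.198   0.1955]]
blue [272, 279, 24, 22, 288] [284.8 291. ] [[0.5486 0.1256 0.1955]]
blue [0, 288, 6, 11, 33] [  1.5 292.6] [[ 0.5504 -0.2195  0.1955]]
blue [12, 333, 13, 16, 93] [ 16.8 338.3] [[ 0.6169 -0.2144  0.1955]]
blue [265, 333, 18, 30, 212] [272.3 344.2] [[0.6266 0.1115 0.1955]]
```

View pics/w1.png

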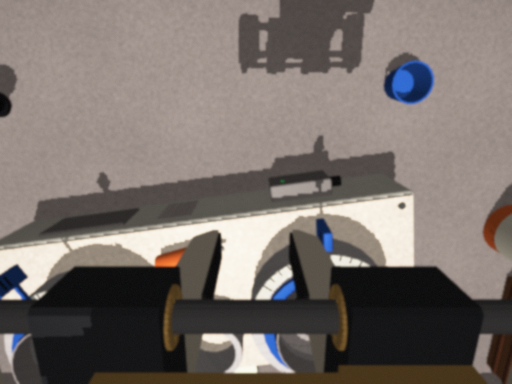

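The wrist camera sits on the robot side, so the gripper hides the scale. The lever grip shows at (325,235). I'll turn the tool half round so the camera looks down on the scale from the far side.

```bash
python3 -m inch '[0,0,0,-7,40, 0,0,0,-14,40, 0,0,0,-21,40, 0,0,0,-28,40, 0,0,0,-35,40, 0,0,0,-42,40, 0,0,0,-49,40, 0,0,0,-56,40, 0,0,0,-63,40, 0,0,0,-70,40]' >/dev/null
python3 -m inch '[8,8,0,-7,40, 16,16,0,-14,40, 24,24,0,-21,40, 32,32,0,-28,40, 40,40,0,-35,40, 48,48,0,-42,40, 56,56,0,-49,40, 64,64,0,-56,40, 70,70,-10,-63,40, 70,75,-20,-70,40]' >/dev/null
python3 -m inch '[0,0,0,-7,40, 0,0,0,-14,40, 0,0,0,-21,40, 0,0,0,-28,40, 0,0,0,-35,40, 0,0,0,-40,40, 0,0,0,-40,40, 0,0,0,-40,40, 0,0,0,-40,40]'
python3 m.py w2
```

```text
t: 4.38
tool_pos: [0.4713, 0.1632, 0.3581]
orientation: [3.142, 0.004, -0.0]
force: [0.7, -0.7, 0.0]
opening: 0.0373
gripper_force: 0.0
4.4333 [0.4713 0.1631 0.3582] [ 3.142e+00  3.000e-03 -0.000e+00] 0.03729036488398725 [ 0.1 -0.2 -1.3] [ 0.23 -0.16  1.52  0.    1.78  1.8 ]
blue [157, 0, 170, 201, 4292] [246.1  92.1] [[0.5557 0.1725 0.1955]]
blue [143, 237, 37, 30, 722] [160.  254.6] [[0.3835 0.269  0.1955]]
red [270, 129, 14, 19, 146] [276.5 138.4] [[0.5115 0.1424 0.1955]]
```

View pics/w2.png

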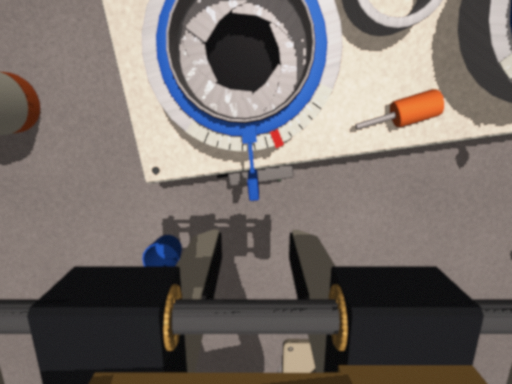

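The left lever's bar runs from (249,138) to the grip at (253,185), and the red clip is at (277,139). Next I'll compute the axis and the angles.

```bash
cat > ang.py <<'E'
import sys
from h import *
from scipy.optimize import least_squares
def measure(name=None,hint=None):
    s=robot.read_state(); im,K,E=cam("wrist")
    if name: cv2.imwrite(f"pics/{name}.png",im)
    print("t",round(s["t"],2),"tcp",s["tool_pos"].round(4),"rv",s["orientation"].round(3),"F",s["force"].round(1))
    b=mask(im,"blue");n,l,st,ce=cv2.connectedComponentsWithStats(b)
    i=1+np.argmax(st[1:,4]); m=(l==i).astype(np.uint8)
    if hint is None:
        core=cv2.morphologyEx(m,cv2.MORPH_OPEN,np.ones((11,11)))
        c=max(cv2.findContours(core,cv2.RETR_EXTERNAL,cv2.CHAIN_APPROX_NONE)[0],key=len)[:,0]
        c=c[(c[:,1]>3)&(c[:,0]>3)&(c[:,0]<508)]
        P=ray(c,K,E,.2)[:,:2]; P=P[:]
        f=lambda p:np.hypot(*(P-p[:2]).T)-p[2]
        # outer edge only: robust from far start
        r=least_squares(f,[P[:,0].mean()+.05,P[:,1].mean(),.075])
        for _ in range(5):
            k=f(r.x)>-.003; Q=P[k]; r=least_squares(lambda p:np.hypot(*(Q-p[:2]).T)-p[2],r.x,loss="soft_l1",f_scale=.001)
        A=r.x[:2]; print("axis",A.round(4),"R",r.x[2].round(4),"rms",np.sqrt((r.fun**2).mean()).round(4),len(Q))
    else: A=np.array(hint)
    v,u=np.nonzero(b)
    for z,lo,hi,t in((.2,.083,.108,"bar"),(.23,.117,.133,"griptop")):
        W=ray(np.c_[u,v],K,E,z)[:,:2]-A; rr=np.hypot(*W.T); k=(rr>lo)&(rr<hi)&(W[:,0]<0)
        W=W[k]
        if len(W): print(t,len(W),np.degrees(np.arctan2(-W[:,1],-W[:,0])).mean().round(2),(W.mean(0)+A).round(4))
    v,u=np.nonzero(mask(im,"red")); W=ray(np.c_[u,v],K,E,.1965)[:,:2]-A; rr=np.hypot(*W.T);k=(rr>.07)&(rr<.105); W=W[k]
    if len(W): print("clip",len(W),np.degrees(np.arctan2(-W[:,1],-W[:,0])).mean().round(2),(W.mean(0)+A).round(4),"r",np.hypot(*W.mean(0)).round(4))
if __name__=="__main__": measure(sys.argv[1],[float(x) for x in sys.argv[2:4]] if len(sys.argv)>3 else None)
E
python3 ang.py w3
```

```text
t 4.43 tcp [0.4713 0.1631 0.3582] rv [ 3.142e+00  3.000e-03 -0.000e+00] F [ 0.1 -0.2 -1.3]
axis [0.5337 0.1751] R 0.0254 rms 0.0016 65
bar 23 6.84 [0.45   0.1651]
```

```bash
python3 - <<'E'
s=open('ang.py').read()
a=s.index("        core=");b=s.index("        A=r.x[:2]")
s=s[:a]+'''        core=cv2.morphologyEx(m,cv2.MORPH_OPEN,cv2.getStructuringElement(cv2.MORPH_ELLIPSE,(9,9)))
        c=cv2.convexHull(cv2.findNonZero(core))[:,0]
        c=c[(c[:,1]>3)&(c[:,0]>3)&(c[:,0]<508)]
        Q=ray(c,K,E,.2)[:,:2]
        r=least_squares(lambda p:np.hypot(*(Q-p[:2]).T)-p[2],[Q[:,0].mean()+.02,Q[:,1].mean(),.075],loss="soft_l1",f_scale=.0007)
'''+s[b:]
open('ang.py','w').write(s)
E
python3 ang.py w3
```

```text
t 4.48 tcp [0.4713 0.163  0.3582] rv [ 3.142e+00  2.000e-03 -0.000e+00] F [-0.3  0.3 -0.1]
axis [0.5908 0.1766] R 0.0776 rms 0.0257 25
bar 79 4.98 [0.4972 0.1685]
griptop 167 5.12 [0.4665 0.1655]
clip 144 23.37 [0.5117 0.1425] r 0.0862
```

The clip's measured radius of 86.2 mm confirms the axis fit. The left lever is at 5.0° and its clip at 23.4°. I'll come down astride the grip.

```bash
python3 -m inch '[-2,1,-30,3,40, -5,3,-60,5,40, -5,3,-90,5,40, -5,3,-115,5,40, -5,3,-135,5,40, -5,3,-153,5,40, -5,3,-153,5,40, -5,3,-153,5,40]'
python3 ang.py w4 .5908 .1766
```

```text
t: 5.2
tool_pos: [0.4657, 0.1657, 0.2046]
orientation: [3.138, 0.136, -0.003]
force: [0.4, -0.2, 1.1]
opening: 0.037
gripper_force: 0.0
t 5.2 tcp [0.4657 0.1657 0.2046] rv [ 3.138e+00  1.360e-01 -3.000e-03] F [ 0.4 -0.2  1.1]
bar 329 5.07 [0.497  0.1683]
griptop 595 5.12 [0.4665 0.1654]
clip 503 23.57 [0.5118 0.1421] r 0.0862
```

View pics/w4.png

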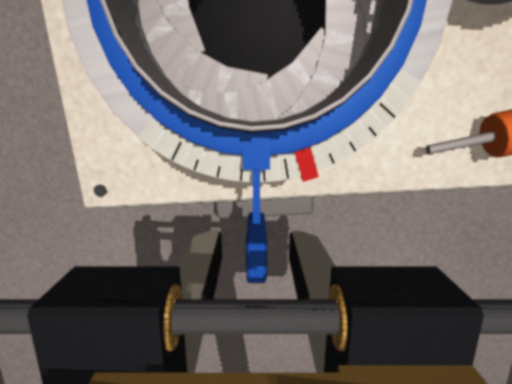

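The grip stands between the open fingers, with the bar at (256,195) and the clip at (306,164). I'll work out the push waypoints.

```bash
cat > way.py <<'E'
import sys,numpy as np
from h import robot,R
ax,ay,d=map(float,sys.argv[1:4]); s=robot.read_state(); p=s["tool_pos"]
x=R.from_rotvec(s["orientation"]).as_matrix()[:,0]; y0=np.degrees(np.arctan2(x[1],x[0])); print("yaw",y0.round(2))
for th in map(float,sys.argv[4:]):
    t=np.radians(th);c,n=np.cos(t),np.sin(t)
    q=np.array([ax-.125*c+d*n, ay-.125*n-d*c])-p[:2]; print(th,(q*1000).round(1),(th-y0).round(1))
E
python3 way.py .5908 .1766 .0135 5 7 9 11 13 15 17 19 21 23.5
```

```text
yaw 4.97
5.0 [  0.9 -13.6] 0.0
7.0 [  1.8 -17.9] 2.0
9.0 [  2.9 -22.2] 4.0
11.0 [  4.1 -26.4] 6.0
13.0 [  5.4 -30.6] 8.0
15.0 [  7.  -34.7] 10.0
17.0 [  8.6 -38.8] 12.0
19.0 [ 10.4 -42.8] 14.0
21.0 [ 12.3 -46.7] 16.0
23.5 [ 15.  -51.5] 18.5
```

```bash
python3 -m inch '[1,-7,0,0,40, 1,-12,0,0,40, 2,-18,0,2,40, 3,-22,0,4,40, 4,-26,0,6,40, 5,-31,0,8,40, 7,-35,0,10,40, 9,-39,0,12,40, 10,-43,0,14,40, 10,-43,0,14,40]'
python3 ang.py w5 .5908 .1766; python3 way.py .5908 .1766 .0135 19 21 22.5 23.5
```

```text
t: 6.08
tool_pos: [0.4773, 0.122, 0.2066]
orientation: [3.098, 0.518, 0.004]
force: [0.9, -0.4, -0.4]
opening: 0.0372
gripper_force: 0.0
t 6.08 tcp [0.4773 0.122  0.2066] rv [3.098 0.518 0.004] F [ 0.9 -0.4 -0.4]
bar 351 19.33 [0.5019 0.1454]
griptop 579 19.09 [0.4731 0.1359]
clip 311 23.97 [0.5099 0.1407] r 0.0885
yaw 18.86
19.0 [-0.1  0.9] 0.1
21.0 [ 1.9 -3. ] 2.1
22.5 [ 3.4 -6. ] 3.6
23.5 [ 4.5 -7.9] 4.6
```

```bash
python3 -m inch '[1,-2,0,1,40, 2,-3,0,2,40, 2,-5,0,3,40, 3,-6,0,4,40, 4,-7,0,4,40, 4,-7,0,4,40]'
python3 ang.py w6 .5908 .1766
```

```text
t: 6.63
tool_pos: [0.4804, 0.1156, 0.2051]
orientation: [3.079, 0.625, -0.001]
force: [-1.3, 0.0, 0.1]
opening: 0.0374
gripper_force: 0.2
t 6.63 tcp [0.4804 0.1156 0.2051] rv [ 3.079e+00  6.250e-01 -1.000e-03] F [-1.3  0.   0.1]
bar 356 22.54 [0.5036 0.1404]
griptop 668 18.27 [0.4742 0.1382]
clip 103 25.11 [0.509  0.1383] r 0.0903
```

```bash
python3 -m inch '[0.5,-1,0,0,40, 1,-2,0,1,40, 1,-2,0,1,40, 1,-2,0,1,40]'
python3 ang.py w7 .5908 .1766; python3 -c "
import cv2;i=cv2.imread('pics/w7.png')[110:290,190:350];cv2.imwrite('pics/w7c.png',cv2.resize(i,None,fx=3,fy=3,interpolation=2))"
```

```text
t: 7.02
tool_pos: [0.4814, 0.1137, 0.2051]
orientation: [3.073, 0.652, -0.0]
force: [0.3, 0.5, -0.1]
opening: 0.0377
gripper_force: 0.3
t 7.02 tcp [0.4814 0.1137 0.2051] rv [ 3.073  0.652 -0.   ] F [ 0.3  0.5 -0.1]
bar 359 23.52 [0.5041 0.1389]
griptop 691 18.45 [0.4748 0.1379]
clip 106 23.7 [0.5082 0.1403] r 0.0902
```

View pics/w7c.png

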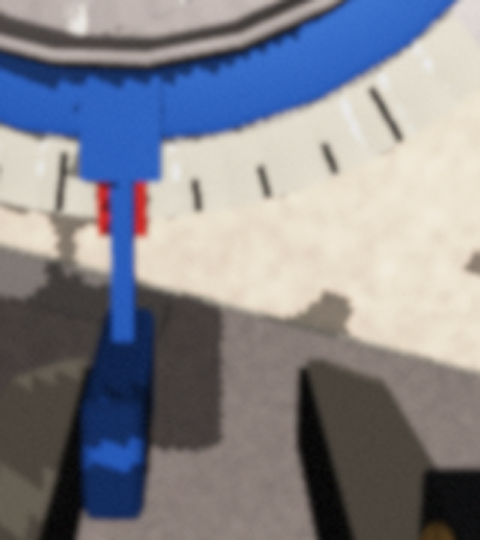

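The bar is centred over the clip, with about 12 px of red showing on each side. I'll back off, rise and hover over the right damper.

```bash
python3 -m inch '[-2,5,0,0,40, -4,10,0,0,40, -4,10,0,0,40, -4,10,35,0,40, -4,10,75,0,40, -4,10,115,0,40, -4,10,155,0,40, -4,10,155,0,40]'
python3 ang.py w8 .5908 .1766
python3 -m inch '[0,-40,0,2,40, 5,-80,0,4,40, 10,-120,0,6,40, 15,-160,0,8,40, 20,-200,0,10,40, 30,-240,0,10,40, 38,-280,0,10,40, 43,-320,0,10,40, 43,-324,0,10,40, 43,-324,0,10,40]'
python3 -m inch '[0,0,0,0,40, 0,0,0,0,40]' >/dev/null
python3 ang.py w9
```

```text
t: 7.73
tool_pos: [0.4797, 0.1244, 0.3699]
orientation: [3.072, 0.652, 0.021]
force: [1.0, 0.1, 1.4]
opening: 0.0374
gripper_force: 0.0
t 7.73 tcp [0.4797 0.1244 0.3699] rv [3.072 0.652 0.021] F [1.  0.1 1.4]
bar 51 23.48 [0.5037 0.1387]
griptop 154 23.61 [0.4763 0.1266]
clip 14 22.38 [0.5074 0.1422] r 0.0903
t: 8.62
tool_pos: [0.5197, -0.2022, 0.358]
orientation: [-3.004, -0.911, 0.004]
force: [-0.3, -0.2, -0.5]
opening: 0.0373
gripper_force: 0.0
t 8.78 tcp [ 0.5203 -0.1989  0.3598] rv [-3.003 -0.918  0.   ] F [ 0.9  0.5 -0.5]
axis [ 0.6353 -0.1414] R 0.0776 rms 0.0246 19
bar 66 28.44 [ 0.5525 -0.1863]
griptop 159 28.48 [ 0.5261 -0.2007]
clip 159 -16.9 [ 0.5532 -0.1165] r 0.0858
```

View pics/w9.png

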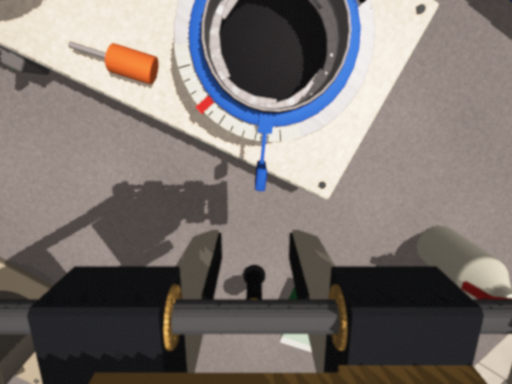

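In this view the right lever's grip is at (261,178) and the clip at (205,104). That puts the lever at 28.5° and the clip at −16.9°, and the spacing between the axes checks at 321 mm. The left lever stayed put. I'll descend astride the right grip.

```bash
python3 -m inch '[2,-1,-30,-3,40, 5,-2,-60,-5.5,40, 5,-2,-90,-5.5,40, 5,-2,-115,-5.5,40, 5,-2,-135,-5.5,40, 5,-2,-155,-5.5,40, 5,-2,-155,-5.5,40, 5,-2,-155,-5.5,40]'
python3 ang.py w10 .6353 -.1414
python3 way.py .6353 -.1414 -.0135 28.5 25 21 17 13 9 5 1 -3 -7 -11 -14 -16.9
```

```text
t: 9.5
tool_pos: [0.5248, -0.2006, 0.2047]
orientation: [-3.043, -0.774, 0.002]
force: [-0.0, -0.2, 0.8]
opening: 0.0372
gripper_force: 0.0
t 9.5 tcp [ 0.5248 -0.2006  0.2047] rv [-3.043e+00 -7.740e-01  2.000e-03] F [-0.  -0.2  0.8]
bar 287 28.68 [ 0.5516 -0.1872]
griptop 527 28.61 [ 0.5262 -0.2009]
clip 553 -16.63 [ 0.5531 -0.1169] r 0.0858
yaw 28.53
28.5 [-6.7 12.1] -0.0
25.0 [-9.4 19.3] -3.5
21.0 [-12.   27.7] -7.5
17.0 [-13.9  36.2] -11.5
13.0 [-15.3  44.9] -15.5
9.0 [-16.   53.7] -19.5
5.0 [-16.1  62.4] -23.5
1.0 [-15.6  71.2] -27.5
-3.0 [-14.6  79.9] -31.5
-7.0 [-12.9  88.5] -35.5
-11.0 [-10.6  97. ] -39.5
-14.0 [ -8.5 103.2] -42.5
-16.9 [ -6.1 109.1] -45.4
```

```bash
python3 -m inch '[-4,7,0,0,40, -7,12,0,0,40, -8,16,0,-2,40, -9.5,19.5,0,-3.5,40, -11,23.5,0,-5.5,40, -12,27.5,0,-7.5,40, -13,32,0,-9.5,40, -14,36,0,-11.5,40, -14.5,40.5,0,-13.5,40, -15.5,45,0,-15.5,40]'
python3 -m inch '[-0.5,4.5,0,-2,40, -0.5,9,0,-4,40, -0.5,13,0,-6,40, -0.5,17.5,0,-8,40, -0.5,22,0,-10,40, 0,26,0,-12,40, 0.5,30.5,0,-14,40, 1,35,0,-16,40, 1.5,39,0,-18,40, 2.5,43.5,0,-20,40]'
python3 ang.py w11 .6353 -.1414
python3 way.py .6353 -.1414 -.0135 -7 -9 -11 -13 -15 -16.7
```

```text
t: 10.38
tool_pos: [0.5105, -0.157, 0.2071]
orientation: [3.12, 0.351, 0.004]
force: [2.3, -1.2, -0.0]
opening: 0.0375
gripper_force: 0.8
t: 11.22
tool_pos: [0.5128, -0.1136, 0.207]
orientation: [3.134, -0.196, 0.004]
force: [-1.0, -1.8, 0.4]
opening: 0.0373
gripper_force: 0.8
t 11.22 tcp [ 0.5128 -0.1136  0.207 ] rv [ 3.134 -0.196  0.004] F [-1.  -1.8  0.4]
bar 303 -6.9 [ 0.5413 -0.13  ]
griptop 572 -6.88 [ 0.5116 -0.1265]
clip 496 -16.79 [ 0.5531 -0.1166] r 0.0859
yaw -7.28
-7.0 [-0.  0.] 0.3
-9.0 [1.  4.3] -1.7
-11.0 [2.3 8.5] -3.7
-13.0 [ 3.6 12.7] -5.7
-15.0 [ 5.1 16.8] -7.7
-16.7 [ 6.5 20.3] -9.4
```

```bash
python3 -m inch '[1,3,0,-1.5,40, 1.5,6,0,-2.5,40, 2.5,9,0,-4,40, 3.5,12,0,-5.5,40, 4.5,15,0,-7,40, 5,17,0,-8,40, 5.5,18,0,-8.5,40, 5.5,18,0,-8.5,40]'
python3 ang.py w12 .6353 -.1414
python3 way.py .6353 -.1414 -.0135 -15.5 -16.7
```

```text
t: 11.93
tool_pos: [0.5181, -0.0954, 0.2057]
orientation: [-3.113, 0.425, -0.001]
force: [0.2, 0.5, 0.6]
opening: 0.0375
gripper_force: 0.0
t 11.93 tcp [ 0.5181 -0.0954  0.2057] rv [-3.113e+00  4.250e-01 -1.000e-03] F [0.2 0.5 0.6]
bar 303 -15.65 [ 0.5444 -0.116 ]
griptop 583 -15.55 [ 0.515  -0.1079]
clip 109 -18.26 [ 0.5499 -0.1132] r 0.0899
yaw -15.51
-15.5 [0.6 0.4] 0.0
-16.7 [1.6 2.8] -1.2
```

```bash
python3 -m inch '[0.3,1.2,0,-0.5,40, 0.6,2.3,0,-1,40, 0.6,2.3,0,-1,40, 0.6,2.3,0,-1,40]'
python3 ang.py w13 .6353 -.1414; python3 -c "
import cv2;i=cv2.imread('pics/w13.png')[110:290,190:350];cv2.imwrite('pics/w13c.png',cv2.resize(i,None,fx=3,fy=3,interpolation=2))"
```

```text
t: 12.32
tool_pos: [0.5185, -0.0933, 0.2052]
orientation: [-3.109, 0.452, 0.0]
force: [0.2, -0.8, 1.0]
opening: 0.0374
gripper_force: 0.3
t 12.32 tcp [ 0.5185 -0.0933  0.2052] rv [-3.109  0.452  0.   ] F [ 0.2 -0.8  1. ]
bar 302 -16.55 [ 0.5445 -0.1144]
griptop 582 -16.52 [ 0.5155 -0.1059]
clip 113 -16.44 [ 0.5493 -0.116 ] r 0.0897
```

View pics/w13c.png

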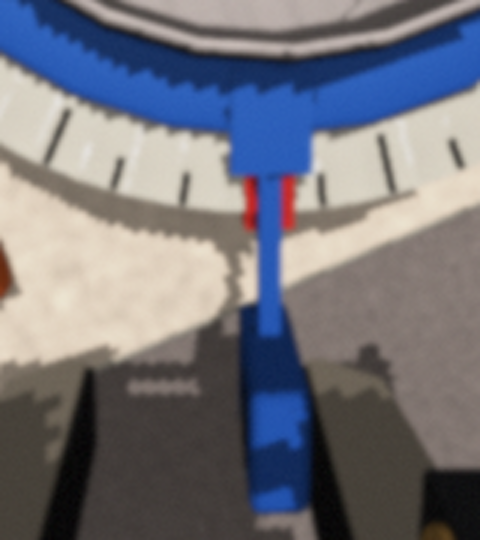

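It's centred, with about 13 px of red on each side. I'll back off, rise, check once more and hand in.

```bash
python3 -m inch '[-1.5,-5,0,0,40, -3,-10,0,0,40, -3,-10,0,0,40, -3,-10,35,0,40, -3,-10,75,0,40, -3,-10,115,0,40, -3,-10,150,0,40, -3,-10,150,0,40, -3,-10,150,0,40]'
python3 ang.py w14 .6353 -.1414
python3 -c "
from plant import job
print(job.close_job())"
```

```text
t: 13.12
tool_pos: [0.5166, -0.1039, 0.3583]
orientation: [3.108, -0.453, 0.009]
force: [-0.4, 0.8, -1.4]
opening: 0.0373
gripper_force: 0.0
t 13.12 tcp [ 0.5166 -0.1039  0.3583] rv [ 3.108 -0.453  0.009] F [-0.4  0.8 -1.4]
bar 79 -16.89 [ 0.5431 -0.1134]
griptop 183 -16.57 [ 0.5158 -0.1058]
clip 22 -16.02 [ 0.5491 -0.1166] r 0.0897
the job is handed in; nothing more can be done
None
```

I pushed both damper levers round with the fingertips until each bar lay centred over its red clip (within about 0.3° by the wrist camera), then withdrew the gripper clear and handed in the job at about 13 s.

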